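# Swing the carburetor fixture to its angle mark and clamp it again

### The arm

A 6-joint arm with a two-finger parallel gripper is mounted at the origin on the work surface. World frame = base frame: x ahead of the robot, y to its left, z up, the work surface at z = 0. Lengths are in m, angles in degrees, forces in N, time in s.
With the tool pointing down it reaches from about 0.35 to 0.925 m from the base axis. Payload 6.4 kg.
Tool frame: the origin (TCP) lies midway between the tips of the shut fingers; the grasp point (between the pads) lies 19 mm behind it; z points along the fingers, y is the line along which they close (so a half turn about z gives the same grasp; the last joint's range is limited). The gripper opens to 85 mm and grips with 20 to 120 N. Pads are 22 mm wide; open, the fingers measure 114 mm over their backs; the gripper's body (76 mm by 85 mm) begins 54 mm behind the grasp point. The pads swing forward as they close: fully open they stand 13 mm farther back than shut.
Start: joints at [55.113, 14.043, 89.255, -0, 76.702, -9.975], TCP at [0.274, 0.59, 0.231] pointing down, gripper open.
Joint ranges: [-179.41, 179.41], [-58.25, 129.5], [7.25, 145.43], [-54.29, 234.29], [11.92, 165.04], [-157.13, 157.13]. Speed limits (degrees/s): [147.25, 147.25, 180, 180, 180, 180].

### API

Orientations are given as a 3x3 rotation matrix whose columns are the frame's x, y, z axes.
In Python, from bench import telemetry, imaging, finish_job gives the robot as it stands.
- The arm moves only by the shell command python3 -m crank 'ROWS' [FORCE]. ROWS is JSON, a list of rows, each a list of 5 numbers: the finger opening in m, from 0 to 0.0854, then the shift along the tool's x, y, z in m, then the turn about the tool's z in degrees. In form: [[grip, x, y, z, roll], ...]. A call has 1 to 12 rows; each row shifts and turns the commanded pose from where the row before left it, along the tool's axes as they then stand; what a row does not reach is not made up. A row lasts 1/12 s, in which the tool goes at most 41.7 mm and 7.16 degrees, less where a joint would pass 70% of its speed; a pose out of reach is approached as far as the arm can. A call is refused whole if a number of a shift passes 0.0417 or a number of a turn 7.16, either way. A call with a gripper value outside its range is refused whole. The fingers move at their own pace and stop on an object; FORCE is the grip in N (left out, the last holds). Time passes only in rows, so rows that do not move let the fingers close. It gives the time, the measured TCP pose, the force, the opening and the grip force at its end, in the units of the state.
- telemetry.sense(): the state, without advancing time (a new reading comes with each control period).
- imaging.grab_frame(name): name is "scene" or "top" or "wrist"; returns a dict with "frame" (400x640x3 uint8, red, green, blue), "range_z" (400x640 float32, m along the optical axis (not along the pixel's ray), 0 where there is no reading), "fx", "fy", "cx", "cy" (pixels), "k1" (the pictures are not rectified: a ray, as slopes to the right and down, at radius r is drawn at 1 + k1 r^2 times it, then the intrinsics apply), "view" (4x4, takes a point from world to camera coordinates). Camera axes: x right, y up, looking along -z (the intrinsics and any distortion apply to the point x, -y, -z); pixel columns grow to the right and rows downward; lengths in m; the calibration is good to about 2 mm. A picture is of the moment at which its call begins.
- finish_job(): hands the job in; it is judged then, once.
Trained networks look in a picture, given as the dict that the camera call returned (one of the last four; its "shot" number tells which), for a name from the list of things; names that differ only in an ending like _2 or _b are one class to them, and where a whole thing is asked for, a point or a joint stands for the part that bears it (a point fixed in the world has none). Each returns a list of dicts, best first, with "conf" (0 to 1); they miss things now and then, are a little off and sometimes report something else, mostly with a low value. They report only what shows in the picture. A call takes as long as a camera call.
- imaging.recognise(picture, name): "bbox" ([centre column, centre row, width, height] in pixels, round what is visible of it).
- imaging.landmark_of(picture, name): "centre" ([column, row] in pixels: a listed point, or the origin of a listed thing).
The state is a dict: "time_s": time; "joint_positions": joint angles; "qvel": joint speeds; "joint_efforts": joint torques, N m; "tool_pos": TCP position; "tcp_rot": TCP orientation; "wrist_force": force on the tool from outside, world axes, zero at the start; "moment": the same for the moment, N m; "width": opening from 0.0 (shut) to 1.0 (fully open); "finger_force": force on a finger pad.
Only numpy, scipy, OpenCV 4.12 (cv2) and the standard library are available. Lean on these libraries where they do the work, as an engineer would, in place of code of your own. Each camera call takes 0.05 s, during which the arm holds its last target. There are 200 camera calls.

### The job

The carburetor on the swivel fixture has to be turned for its float height check. Back off the black bar knob until the head swings freely, swing the head by its upright handle post until its pointer lines up with the index block on the base rim, then do the knob up firmly again so that the head is clamped there. Leave the index block and everything else on the bench where they are.

Things in the scene. Friction and masses are not known exactly. Their poses are not given: they have to be found in the camera images.
- swivel_centre (a point): Centre of the fixed swivel fixture, a round dark base 236 mm across, 12 mm thick; the point is on the upright swivel axis, 12 mm above the bench. z: swivel axis, up; -x: towards the clamp ear and knob (obliquely right, towards the robot); +y: side where the handle moves; -y: side of the degree ticks and mark. A carburetor on the head fills 45 mm round the axis up to 166 mm high.
- head: Swivelling head: steel flange 148 mm across, top 40 mm above the bench. Origin on the swivel axis at bench height, z up; +x along the handle arm, -x along the pointer. End stops 0.95 rad either side of the handle pointing along swivel_centre's +y. Free it takes 0.15 N m (1.3 N at the handle) and stays where left; clamped, over 10 N at the handle. At the start clamped, 0.4 to 1.4 rad from the mark.
- handle_grip (a point): Handle of the head: upright round dark steel post, 18 mm diameter (top 5 mm tapered), 120 mm from the swivel axis, foot 41 mm and top 104 mm above the bench; the point is on its centre line at 78 mm. Moves on a circle about the swivel axis.
- pointer_tip (a point): Tip of the pointer, a 6 mm wide steel tongue on the head opposite the handle, 38 mm above the bench and 96 mm from the swivel axis.
- mark_tip (a point): Angle mark: inner end of the 5 mm wide rib on the index block (steel, 22 x 14 x 24 mm, on the base rim opposite the handle), 99 mm from the swivel axis, 36 mm above the bench; x points outward from the axis. The pointer is on the mark when both lie in the same direction from the swivel axis (the handle then points exactly away from the mark). The block shifts only if struck (2 N m).
- knob_grip (a point): Middle of the clamp knob's black bar, 66 mm long (its x), 16 mm thick (its y), 30 mm high (its z). z is the screw axis, pointing out of the clamp ear, leaning 35 degrees from vertical towards swivel_centre's -x. Under the bar a 14 mm stem, 30 mm long, leads to the ear. Anticlockwise looking down on the knob (positive about z) loosens, clockwise tightens. The knob stays where left.
- clamp_pad: Rounded steel pad, 32 x 12 mm, under the clamp ear, 62 mm from the swivel axis; the knob presses it on the flange (about 75 N per rad of knob) or lifts it off. Not handled. The flange is worn: after the swing the knob gets firm up to 0.8 rad further round than at the start, so tighten by feel; it may need a second grasp.
- velocity_stack: Green trumpet-shaped velocity stack, 90 mm across and 85 mm tall, standing beyond the fixture; origin under its centre. To be left alone.
- spark_plug: Spark plug, 89 mm long and 21 mm thick, lying right of the fixture; origin at the hexagon's underside. To be left alone.
- spacer: Black rubber carburetor spacer, 85 x 60 x 18 mm, lying right of the fixture; origin under its centre. To be left alone.
- float_gauge: Flat steel float height gauge, 120 x 50 mm and up to 10 mm thick, lying left of the fixture; origin under its centre. To be left alone.
- wrench: Steel wrench, 160 mm long, lying on the left; origin underneath. To be left alone.
- jet_tray: Grey divided tray, 130 x 90 x 30 mm, on the left; origin under its centre. To be left alone.
- screwdriver: Screwdriver lying on the right; origin underneath. To be left alone.
- cleaner: Can, 64 mm across and 150 mm tall, standing on the right; origin under its centre. To be left alone.
- knob_stem (a point): Foot of the knob's stem at the ear (on the screw axis, z outward). Turning takes 0.55 N m of friction, plus 0.0035 N m per newton of pad force when tightening (0.8 N m at 80 N); the tight end is a hard stop, safe to reach. From the start the pad lets go after 0.6 to 1.4 rad of loosening; the thread's loose end is at 2.4 to 2.8 rad.

How it is judged:
By the outcome, as a careful person would: the job done as asked, in the order asked, and still so for the second after the job is handed in, with the robot touching nothing.
It also fails if it takes over 72 s, if anything falls off the work surface, if the arm or the gripper's body presses on something with over 40 N, if the wrist force passes 120 N, or if a joint passes its speed limit or range.

## Working session

There is one attempt and no reset: what is moved stays moved. The work goes in short steps, Python scripts to look and compute and a shell command to move; the robot and the scene stay as the last step left them, time stands still between calls to the robot, and variables do not carry over. Pictures are saved under pics/ and viewed, at most 10 in all, crops included, and the job is handed in when it is done.

```bash
mkdir -p pics
cat > h.py <<'E'
import numpy as np, cv2
from bench import telemetry, imaging, finish_job
def ray(p,uv):
    x=(uv[0]-p['cx'])/p['fx']; y=(uv[1]-p['cy'])/p['fy']
    a,b=x,y
    for _ in range(20):
        s=1+p['k1']*(a*a+b*b); a,b=x/s,y/s
    V=np.array(p['view']); R=V[:3,:3]; o=-R.T@V[:3,3]
    return o,R.T@np.array([a,-b,-1.])
def atz(p,uv,z):
    o,d=ray(p,uv); return o+d*(z-o[2])/d[2]
def atd(p,uv):
    u,v=int(round(uv[0])),int(round(uv[1])); d=p['range_z'][max(v-1,0):v+2,max(u-1,0):u+2]; d=d[d>0]
    o,r=ray(p,uv); return o+r*np.median(d) if len(d) else None
def proj(p,X):
    V=np.array(p['view']); c=V[:3,:3]@np.array(X)+V[:3,3]; a,b=c[0]/-c[2],-c[1]/-c[2]
    s=1+p['k1']*(a*a+b*b); return np.array([p['cx']+p['fx']*a*s,p['cy']+p['fy']*b*s])
def save(p,n): cv2.imwrite('pics/'+n+'.png',p['frame'][:,:,::-1])
E
cat > a.py <<'E'
from h import *
np.set_printoptions(precision=4,suppress=True)
Z=dict(swivel_centre=.012,handle_grip=.078,pointer_tip=.038,mark_tip=.036,knob_grip=None,knob_stem=None)
for c in ('scene','top','wrist'):
    p=imaging.grab_frame(c); save(p,c+'0')
    V=np.array(p['view']); print(c,'cam',-V[:3,:3].T@V[:3,3])
    for n,z in Z.items():
        for r in imaging.landmark_of(p,n)[:2]:
            print(n,round(r['conf'],2),np.array(r['centre']),'z:',None if z is None else atz(p,r['centre'],z),'d:',atd(p,r['centre']))
s=telemetry.sense(); print(s)
E
python3 a.py
```

```text
scene cam [1.8152 0.2151 1.2254]
swivel_centre 0.71 [304.6 226.3] z: [ 0.5916 -0.0524  0.012 ] d: [ 0.6209 -0.046   0.0411]
handle_grip 0.65 [289.2 192.3] z: [ 0.5031 -0.1227  0.078 ] d: [ 0.5129 -0.1201  0.0865]
pointer_tip 0.82 [317.8 239.9] z: [0.6719 0.0073 0.038 ] d: [0.67  0.007 0.036]
mark_tip 0.39 [292.  242.4] z: [ 0.6954 -0.0723  0.036 ] d: [ 0.6723 -0.0783  0.0115]
knob_grip 0.73 [266.8 208.6] z: None d: [ 0.6307 -0.1668  0.1093]
knob_stem 0.48 [324.6 190. ] z: None d: [ 0.3835 -0.0193  0.0044]
top cam [0.4072 0.0008 1.3063]
swivel_centre 0.92 [341.9 208.1] z: [ 0.6044 -0.0487  0.012 ] d: [ 0.5833 -0.0434  0.1504]
handle_grip 0.62 [371.8 242.6] z: [ 0.4991 -0.1238  0.078 ] d: [ 0.4984 -0.1228  0.0874]
pointer_tip 0.97 [320.8 178.6] z: [0.686  0.0097 0.038 ] d: [0.6914 0.0098 0.0138]
mark_tip 0.48 [344.  174.3] z: [ 0.6975 -0.0563  0.036 ] d: [ 0.6996 -0.0567  0.027 ]
knob_grip 0.6 [389.  194.3] z: None d: [ 0.6226 -0.1698  0.1166]
knob_grip 0.5 [484.7 195.7] z: None d: [ 0.6222 -0.4407  0.0659]
knob_stem 0.62 [376.7 197.6] z: None d: [ 0.6159 -0.138   0.1081]
wrist cam [0.2027 0.6235 0.3744]
handle_grip 0.7 [245.2 301.3] z: [0.3642 0.4481 0.078 ] d: [0.4031 0.4058 0.0066]
{'time_s': 1.05, 'joint_positions': array([55.1124, 14.0418, 89.2557, -0.0009, 76.7019, -9.9735]), 'qvel': array([ 0.0087, -0.0157, -0.0343,  0.0226,  0.0397, -0.0724]), 'joint_efforts': array([ -0.0018, -42.9542, -32.6419,  -0.0004,   0.0007,   0.    ]), 'tool_pos': array([0.2738, 0.5895, 0.2313]), 'tcp_rot': array([[-0.9069,  0.4213,  0.    ],
       [ 0.4213,  0.9069, -0.    ],
       [-0.    ,  0.    , -1.    ]]), 'wrist_force': array([-0.4622,  0.1766, -0.0006]), 'moment': array([ 0.0026,  0.024 , -0.0796]), 'finger_force': 0.0, 'width': 1.0021039326733132}
```

```bash
python3 -c "
import cv2,numpy as np
a=cv2.imread('pics/top0.png')[130:290,260:500];b=cv2.imread('pics/scene0.png')[130:290,190:430]
f=lambda x:cv2.resize(x,None,fx=2.5,fy=1.8) if 0 else cv2.resize(x,(450,300),interpolation=cv2.INTER_CUBIC)
cv2.imwrite('pics/c1.png',cv2.resize(a,(800,533),interpolation=cv2.INTER_CUBIC));cv2.imwrite('pics/c2.png',cv2.resize(b,(800,533),interpolation=cv2.INTER_CUBIC))"
```

```text
(no output)
```

View pics/c1.png

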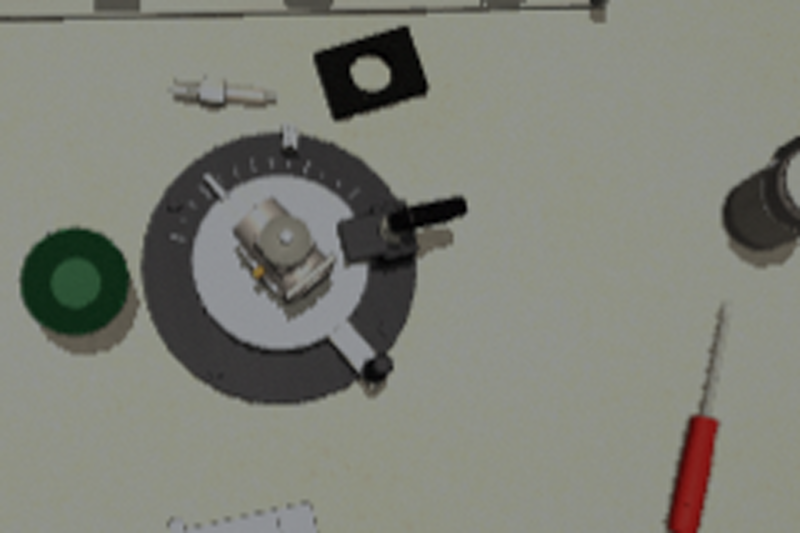

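View pics/c2.png

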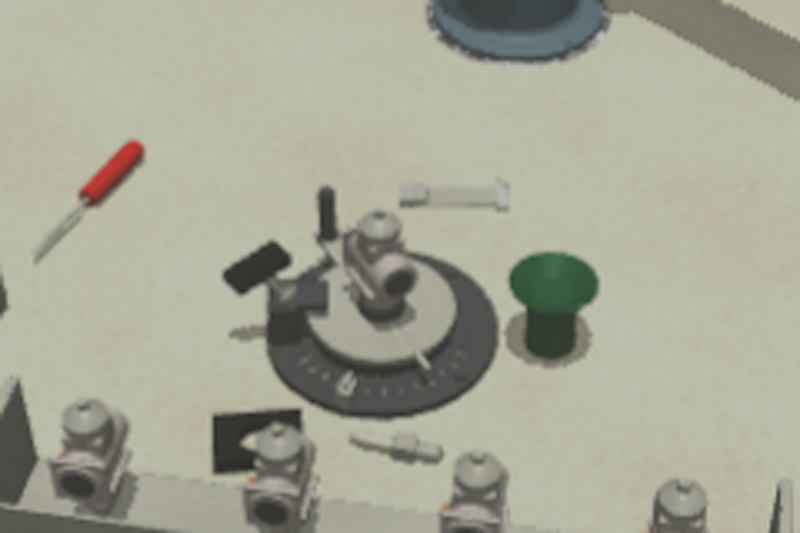

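The top view shows the fixture at crop (280,268), pointer (215,187), index block (290,138), handle (377,367) and the black bar from (390,222) to (465,205). So the head has to turn about 40° clockwise, and the bar points roughly downslope. Next I'll measure the bar and the fixture from depth.

```bash
cat > bar.py <<'E'
from h import *
np.set_printoptions(precision=4,suppress=True)
def cloud(p,step=1):
    H,W=p['range_z'].shape; u,v=np.meshgrid(np.arange(W),np.arange(H))
    x=(u-p['cx'])/p['fx'];y=(v-p['cy'])/p['fy'];a,b=x.copy(),y.copy()
    for _ in range(10):
        s=1+p['k1']*(a*a+b*b);a,b=x/s,y/s
    V=np.array(p['view']);d=p['range_z']
    c=np.stack([a*d,-b*d,-d],-1)-V[:3,3]
    return c@V[:3,:3],d>0
def barpts(p,K,rad=.06,zmin=.07):
    c,ok=cloud(p); g=p['frame'].max(-1)
    m=ok&(np.linalg.norm(c-K,axis=-1)<rad)&(c[...,2]>zmin)&(g<60)
    return c[m]
def fit(c,az):
    # axis leaning 35deg to azimuth az; returns mean & bar angle in knob plane (0=downslope, + anticlockwise about z)
    r=np.array([np.cos(az),np.sin(az),0]);z=np.sin(.6109)*r+np.cos(.6109)*np.array([0,0,1])
    e1=np.cos(.6109)*r-np.sin(.6109)*np.array([0,0,1]);e2=np.cross(z,e1)
    q=np.stack([c@e1,c@e2],-1).astype(np.float32)
    return np.degrees(np.arctan2(*cv2.fitLine(q,cv2.DIST_HUBER,0,.01,.01)[1::-1].ravel())),cv2.minAreaRect(q*1000),(e1,e2,z)
E
cat > b.py <<'E'
from bar import *
C=np.array([.603,-.049])
for n in ('top','scene'):
    p=imaging.grab_frame(n); c=barpts(p,np.array([.622,-.17,.11]))
    print(n,len(c),c.min(0),c.max(0),c.mean(0))
    if len(c)>5:
        a,rc,(e1,e2,z)=fit(c,np.radians(-80.5)); print(a,rc,'z',(c@z).min(),(c@z).max(),'e',e1,e2,z)
    # flange centre: bright pts z .034-.046; base: z .008-.016 dark
    cl,ok=cloud(p); m=ok&(np.hypot(cl[...,0]-C[0],cl[...,1]-C[1])<.13)&(abs(cl[...,2]-.012)<.005)&(p['frame'].max(-1)<100)
    q=cl[m][:,:2].astype(np.float32)*1000; print('base',len(q),cv2.minEnclosingCircle(q))
p=imaging.grab_frame('wrist');V=np.array(p['view']);s=telemetry.sense();print(V[:3,:3]@s['tcp_rot'],p['fx'],p['k1'])
E
python3 b.py
```

```text
top 156 [ 0.6049 -0.2003  0.0702] [ 0.6417 -0.1288  0.1315] [ 0.6229 -0.1643  0.1108]
6.6524463 ((162.1112060546875, 585.8753662109375), (66.68171691894531, 22.4252872467041), 5.99019718170166) z 0.18864366702471416 0.25466918746018635 e [ 0.1352 -0.8079 -0.5736] [0.9863 0.165  0.    ] [ 0.0947 -0.5657  0.8191]
base 2409 ((599.4525146484375, -52.25653076171875), 117.7082748413086)
scene 137 [ 0.6166 -0.1968  0.0749] [ 0.6461 -0.1376  0.1293] [ 0.6315 -0.1673  0.1042]
7.3859076 ((162.13258361816406, 594.759521484375), (62.84025192260742, 21.288938522338867), 3.618042469024658) z 0.22501567724665975 0.2515408321468326 e [ 0.1352 -0.8079 -0.5736] [0.9863 0.165  0.    ] [ 0.0947 -0.5657  0.8191]
base 1057 ((602.6041870117188, -51.363677978515625), 119.59986114501953)
[[ 0.0002  1.     -0.0003]
 [ 0.9522 -0.0001  0.3056]
 [ 0.3056 -0.0003 -0.9522]] 288.6398234997762 -0.024055050839798236
```

```bash
python3 -m crank '[[0.085,-0.0304,-0.0257,0,0],[0.085,-0.0304,-0.0257,0,0],[0.085,-0.0304,-0.0257,0,0],[0.085,-0.0304,-0.0257,0,0],[0.085,-0.0304,-0.0257,0,0],[0.085,-0.0304,-0.0257,0,0],[0.085,-0.0304,-0.0257,0,0],[0.085,-0.0304,-0.0257,0,0],[0.085,-0.0304,-0.0257,0,0],[0.085,-0.0304,-0.0257,0,0],[0.085,-0.0304,-0.0257,0,0]]' && python3 -m crank '[[0.06,-0.0304,-0.0257,0,0],[0.06,-0.0304,-0.0257,0,0],[0.06,-0.0304,-0.0257,0,0],[0.06,-0.0304,-0.0257,0,0],[0.06,-0.0304,-0.0257,0,0],[0.06,-0.0304,-0.0257,0,0],[0.06,-0.0304,-0.0257,0,0],[0.06,-0.0304,-0.0257,0,0],[0.06,-0.0304,-0.0257,0,0],[0.06,-0.0304,-0.0257,0,0]]' && python3 -m crank '[[0.06,0,0,0,7],[0.06,0,0,0,7],[0.06,0,0,0,7],[0.06,0,0,0,7],[0.06,0,0,0,7],[0.06,0,0,0,7],[0.06,0,0,0,6],[0.06,0,0,0,0]]'
cat > c.py <<'E'
from bar import *
import sys
p=imaging.grab_frame('wrist'); save(p,sys.argv[1]); s=telemetry.sense(); print(s['time_s'],s['tool_pos'],s['tcp_rot'][:,1],s['wrist_force'],s['joint_positions'],s['width'])
for n in ('knob_grip','handle_grip','mark_tip','pointer_tip','swivel_centre'):
    for r in imaging.landmark_of(p,n)[:1]: print(n,r['conf'],r['centre'],atd(p,r['centre']))
c=barpts(p,np.array([.625,-.168,.10])); print(len(c))
if len(c)>5:
    a,rc,(e1,e2,z)=fit(c,np.radians(-79.5)); print(a,rc,np.percentile(c@z,[2,50,98])); k=rc[0][0]/1e3*e1+rc[0][1]/1e3*e2+(np.percentile(c@z,95)-.015)*z; print('centre',k)
E
python3 c.py w1
```

```text
time_s: 2.12
tool_pos: [0.4585, 0.1905, 0.2317]
tcp_rot: [[-0.907, 0.421, 0.001], [0.421, 0.907, 0.0], [-0.001, 0.001, -1.0]]
wrist_force: [0.4, 0.3, 0.4]
width: 0.991
finger_force: 0.0
time_s: 2.95
tool_pos: [0.626, -0.1709, 0.2313]
tcp_rot: [[-0.907, 0.422, 0.0], [0.422, 0.907, 0.0], [-0.0, 0.0, -1.0]]
wrist_force: [0.7, 0.0, 0.9]
width: 0.704
finger_force: 0.0
time_s: 3.62
tool_pos: [0.6255, -0.1689, 0.2313]
tcp_rot: [[-0.292, 0.956, -0.0], [0.956, 0.292, -0.0], [-0.0, -0.0, -1.0]]
wrist_force: [-0.3, -0.6, -0.0]
width: 0.702
finger_force: 0.0
3.6667 [ 0.6255 -0.1689  0.2313] [ 0.9552  0.296  -0.    ] [-0.9042  0.0218  0.7664] [-25.1179  13.7622  89.5905  -0.0019  76.6477 -42.3324] 0.6967913715071947
knob_grip 0.93 [320.5, 196.0] [ 0.6246 -0.1642  0.1201]
handle_grip 0.95 [214.1, 117.5] [ 0.5116 -0.1265  0.1014]
mark_tip 0.81 [407.9, 107.7] [ 0.6963 -0.0605  0.032 ]
pointer_tip 0.6 [412.9, 35.6] [0.6721 0.0064 0.041 ]
890
5.12889 ((170.69529724121094, 584.0789794921875), (61.31237030029297, 16.208066940307617), 6.8695759773254395) [0.2304 0.2552 0.2567]
centre [ 0.625  -0.1672  0.0999]
```

View pics/w1.png

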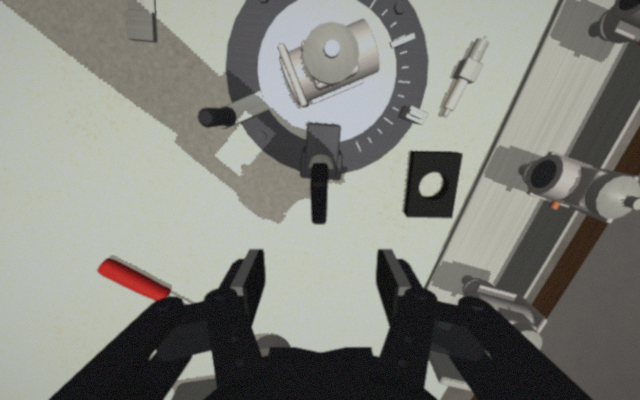

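The bar shows at (320,192), 16 × 61 mm, angle ≈ 6°, centre (0.625, -0.167, 0.100), which agrees with the given sizes. I'll go down and grip it.

```bash
python3 -m crank '[[0.05,0,0,0.04,0],[0.05,0,0,0.04,0],[0.05,0,0,0.04,0],[0.05,0,0,0.03,0],[0.05,0,0,0,0],[0.014,0,0,0,0],[0.014,0,0,0,0],[0.014,0,0,0,0],[0.014,0,0,0,0],[0.014,0,0,0,0]]' 60 && python3 -m crank '[[0.014,0,0,0,-5],[0.014,0,0,0,-5],[0.014,0,0,0,-5],[0.014,0,0,0,-5],[0.014,0,0,0,0]]' 60; python3 -c "
from h import *;s=telemetry.sense();print(s['moment'])"
```

```text
time_s: 4.75
tool_pos: [0.6249, -0.1705, 0.0847]
tcp_rot: [[-0.293, 0.956, -0.001], [0.956, 0.293, -0.002], [-0.002, -0.002, -1.0]]
wrist_force: [-14.8, -2.5, 6.7]
width: 0.182
finger_force: 58.2
time_s: 5.17
tool_pos: [0.6248, -0.1695, 0.0847]
tcp_rot: [[-0.594, 0.804, 0.001], [0.804, 0.594, 0.005], [0.003, 0.004, -1.0]]
wrist_force: [-25.2, -2.2, 9.5]
width: 0.187
finger_force: 180.0
[ 1.5997952  -0.38832105 -3.09759842]
```

```bash
python3 -m crank '[[0.020,0,0,0,0],[0.020,0,0,0,0],[0.020,0,0,0,0]]' 60; python3 -c "
from h import *;s=telemetry.sense();print(s['moment'])"; python3 -m crank '[[0.02,0,0,0,-5],[0.02,0,0,0,-5],[0.02,0,0,0,0]]' 60
python3 - <<'E'
from bar import *
s=telemetry.sense();print(s['moment'])
p=imaging.grab_frame('wrist');save(p,'w2')
E
```

```text
time_s: 5.42
tool_pos: [0.6257, -0.1717, 0.0857]
tcp_rot: [[-0.602, 0.799, 0.001], [0.799, 0.602, -0.004], [-0.004, -0.002, -1.0]]
wrist_force: [-11.3, -6.6, 6.5]
width: 0.233
finger_force: 32.9
[-0.54605098  1.34556566 -0.5381892 ]
time_s: 5.67
tool_pos: [0.6253, -0.1711, 0.0855]
tcp_rot: [[-0.731, 0.683, 0.0], [0.683, 0.731, -0.001], [-0.001, -0.001, -1.0]]
wrist_force: [-14.8, -5.9, 8.9]
width: 0.238
finger_force: 80.3
[ 0.2179  1.2059 -1.1073]
```

View pics/w2.png

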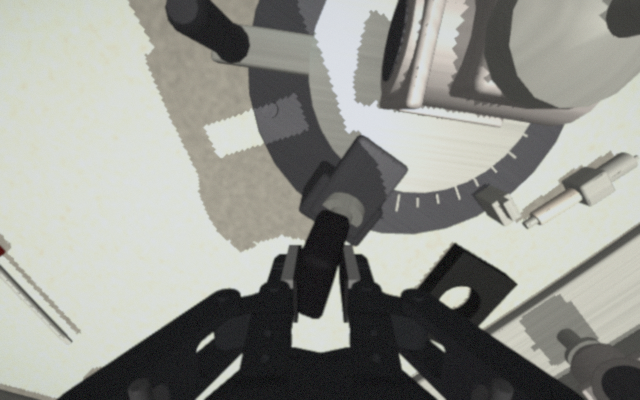

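```bash
python3 -m crank '[[0.022,0,0,0,-5],[0.022,0,0,0,-5],[0.023,0,0,0,-5],[0.023,0,0,0,-5],[0.024,0,0,0,-5],[0.024,0,0,0,0]]' 80
python3 - <<'E'
from bar import *
s=telemetry.sense();print(s['moment'])
p=imaging.grab_frame('wrist');save(p,'w3')
p=imaging.grab_frame('top');c=barpts(p,np.array([.625,-.168,.10]),.05,.06);print(len(c),fit(c,np.radians(-79.5))[:2])
E
```

```text
time_s: 6.22
tool_pos: [0.6272, -0.1719, 0.0864]
tcp_rot: [[-0.951, 0.309, 0.005], [0.309, 0.951, -0.004], [-0.006, -0.002, -1.0]]
wrist_force: [-6.2, -7.2, 5.1]
width: 0.284
finger_force: 77.0
[-0.1021  0.5101 -0.7   ]Traceback (most recent call last):
  File "<stdin>", line 4, in <module>
  File "bar.py", line 20, in fit
    return np.degrees(np.arctan2(*cv2.fitLine(q,cv2.DIST_HUBER,0,.01,.01)[1::-1].ravel())),cv2.minAreaRect(q*1000),(e1,e2,z)
                                  ~~~~~~~~~~~^^^^^^^^^^^^^^^^^^^^^^^^^^^^
cv2.error: OpenCV(4.12.0) /io/opencv/modules/imgproc/src/linefit.cpp:50: error: (-215:Assertion failed) count > 0 in function 'fitLine2D_wods'
```

View pics/w3.png

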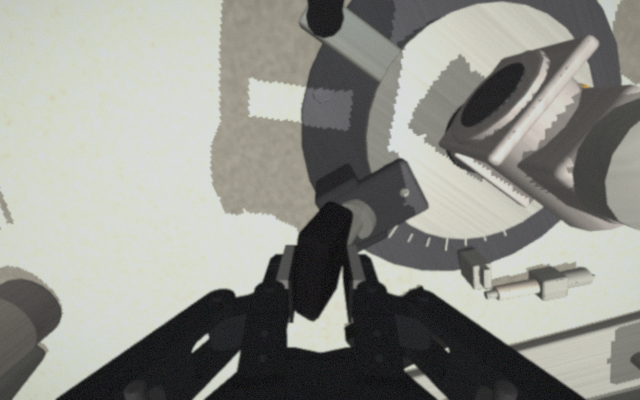

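```bash
python3 -m crank '[[0.024,0,0,0,-5],[0.025,0,0,0,-5],[0.025,0,0,0,-5],[0.026,0,0,0,-5],[0.026,0,0,0,-5],[0.026,0,0,0,-5],[0.026,0,0,0,-5],[0.026,0,0,0,-5],[0.026,0,0,0,0]]' 80
python3 - <<'E'
from bar import *
s=telemetry.sense();print(s['moment'],s['joint_positions'])
p=imaging.grab_frame('wrist');save(p,'w4')
E
```

```text
time_s: 7.07
tool_pos: [0.6272, -0.1706, 0.0875]
tcp_rot: [[-0.926, -0.377, 0.004], [-0.377, 0.926, -0.002], [-0.003, -0.003, -1.0]]
wrist_force: [-8.5, -2.1, 13.7]
width: 0.31
finger_force: 73.9
[ 0.9413  1.5418 -0.2642] [ -25.1933   22.8766   94.2826    0.0051   62.6007 -137.3152]
```

View pics/w4.png

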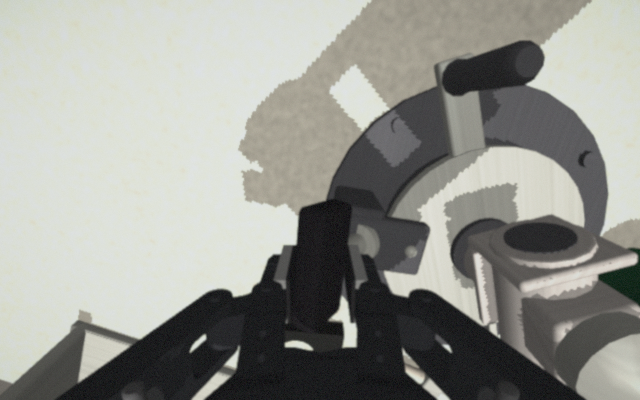

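The bar followed to about 95°, so it is roughly 1.55 rad looser. Release, lift and go to the handle.

```bash
python3 -m crank '[[0.05,0,0,0,0],[0.05,0,0,0,0],[0.05,0,0,0,0],[0.05,0,0,-0.03,0],[0.05,0,0,-0.04,0],[0.05,0,0,-0.04,0],[0.05,0,0,-0.02,0],[0.05,0,0,0,0]]' && python3 -m crank '[[0.05,0.0241,0.023,0,0],[0.05,0.0241,0.023,0,0],[0.05,0.0241,0.023,0,0],[0.05,0.0241,0.023,0,0],[0.05,0,0,0,0],[0.05,0,0,0,0]]'
cat > d.py <<'E'
from bar import *
import sys
s=telemetry.sense();print(s['time_s'],s['tool_pos'],s['tcp_rot'][:,1],s['wrist_force'])
for n in ('wrist','top'):
    p=imaging.grab_frame(n); save(p,n+sys.argv[1]); print(n)
    for k,z in dict(handle_grip=.078,mark_tip=.036,pointer_tip=.038,swivel_centre=.012).items():
        for r in imaging.landmark_of(p,k)[:1]:
            w=atz(p,r['centre'],z);d=w[:2]-[.602,-.050]; print(k,r['conf'],r['centre'],w,np.hypot(*d),np.degrees(np.arctan2(d[1],d[0])))
    c=barpts(p,np.array([.625,-.167,.10]),.05)
    if len(c)>9: print('bar',len(c),fit(c,np.radians(-79.5))[:2])
    cl,ok=cloud(p);h=np.array([.505,-.12]) if len(sys.argv)<4 else np.array([float(sys.argv[2]),float(sys.argv[3])])
    m=ok&(np.hypot(cl[...,0]-h[0],cl[...,1]-h[1])<.03)&(abs(cl[...,2]-.102)<.006)
    q=cl[m]; print('posttop',len(q),q.mean(0) if len(q) else 0)
E
python3 d.py 5
```

```text
time_s: 7.78
tool_pos: [0.629, -0.1702, 0.2196]
tcp_rot: [[-0.926, -0.376, 0.012], [-0.377, 0.926, -0.006], [-0.009, -0.01, -1.0]]
wrist_force: [2.0, -0.9, -0.2]
width: 0.582
finger_force: 0.0
time_s: 8.28
tool_pos: [0.5002, -0.119, 0.2105]
tcp_rot: [[-0.926, -0.376, -0.001], [-0.376, 0.926, 0.0], [0.0, 0.0, -1.0]]
wrist_force: [0.0, -0.1, 0.1]
width: 0.586
finger_force: 0.0
8.2833 [ 0.5002 -0.119   0.2105] [-0.3764  0.9265  0.0005] [ 0.0287 -0.0657  0.0736]
wrist
handle_grip 0.62 [309.1, 195.7] [ 0.5063 -0.1272  0.078 ] 0.12291606564973426 -141.09425947328901
pointer_tip 0.73 [437.3, 107.5] [ 0.378  -0.0353  0.038 ] 0.2244666470379284 176.25032087177692
bar 721 (np.float32(-88.32857), ((173.33279418945312, 569.0962524414062), (13.072105407714844, 39.13507843017578), 6.720151424407959))
posttop 292 [ 0.5033 -0.1285  0.1027]
top
mark_tip 0.39 [350.4, 171.6] [ 0.7049 -0.0747  0.036 ] 0.10585476206302653 -13.493254410027536
pointer_tip 0.6 [320.0, 181.0] [0.6792 0.0121 0.038 ] 0.09902255325153025 38.801841681468176
swivel_centre 0.72 [338.3, 208.1] [ 0.6046 -0.0384  0.012 ] 0.011859457658378819 77.33724670378979
bar 212 (np.float32(-82.08694), ((171.90919494628906, 585.810791015625), (19.9199275970459, 60.76199722290039), 6.136983871459961))
posttop 0 0
```

```bash
python3 -m crank '[[0.05,0,-0.009,0.03,0],[0.05,0,0,0.04,0],[0.05,0,0,0.04,0],[0.05,0,0,0.034,0],[0.05,0,0,0,0],[0.016,0,0,0,0],[0.016,0,0,0,0],[0.016,0,0,0,0],[0.016,0,0,0,0],[0.016,0,0,0,0]]' 30; python3 d.py 6
```

```text
time_s: 9.62
tool_pos: [0.5071, -0.1292, 0.0703]
tcp_rot: [[-0.927, -0.376, 0.005], [-0.376, 0.927, -0.002], [-0.004, -0.004, -1.0]]
wrist_force: [0.2, -0.0, 7.5]
width: 0.199
finger_force: 30.1
9.6167 [ 0.5071 -0.1292  0.0703] [-0.3761  0.9266 -0.0043] [ 0.1876 -0.0062  7.4878]
wrist
handle_grip 0.81 [321.6, 263.1] [ 0.5052 -0.1281  0.078 ] 0.12436564164087592 -141.09712956639564
swivel_centre 0.37 [521.0, 364.6] [0.5693 0.0952 0.012 ] 0.14886733291457094 102.6995673420423
bar 43 (np.float32(52.919228), ((171.67337036132812, 572.1838989257812), (15.121183395385742, 3.040083408355713), 50.767539978027344))
posttop 2085 [ 0.5014 -0.1299  0.1026]
top
mark_tip 0.45 [347.0, 171.3] [ 0.706  -0.0651  0.036 ] 0.10510382256001485 -8.250394745885718
pointer_tip 0.94 [321.4, 178.9] [0.6851 0.008  0.038 ] 0.1013600795519756 34.887855733486276
swivel_centre 0.76 [340.7, 208.8] [ 0.6024 -0.0452  0.012 ] 0.004792936599181144 84.83756911943499
bar 266 (np.float32(-83.14254), ((171.63226318359375, 584.57666015625), (21.378652572631836, 64.1319580078125), 5.322546482086182))
posttop 0 0
```

Run:
```python
import numpy as np
R=np.array([[-.927,-.376],[-.376,.927]])
a=np.radians(np.linspace(219,178,10));P=.1205*np.c_[np.cos(a),np.sin(a)]
print(np.round(np.diff(P,axis=0)@R.T,4).tolist())
```

```text
[[0.0024, 0.0093], [0.0017, 0.0094], [0.0009, 0.0095], [0.0002, 0.0096], [-0.0006, 0.0096], [-0.0014, 0.0095], [-0.0021, 0.0093], [-0.0028, 0.0092], [-0.0036, 0.0089]]
```

```bash
python3 -m crank '[[0.016,0.0024,0.0093,0,0],[0.016,0,0,0,0]]' && python3 -m crank '[[0.016,0.0017,0.0094,0,0],[0.016,0.0009,0.0095,0,0],[0.016,0.0002,0.0096,0,0],[0.016,-0.0006,0.0096,0,0],[0.016,-0.0014,0.0095,0,0],[0.016,0,0,0,0]]'
```

```text
time_s: 10.28
tool_pos: [0.5008, -0.1212, 0.0702]
tcp_rot: [[-0.927, -0.376, 0.005], [-0.376, 0.927, -0.003], [-0.003, -0.004, -1.0]]
wrist_force: [-1.7, -1.4, 8.6]
width: 0.195
finger_force: 32.8
time_s: 10.78
tool_pos: [0.4815, -0.0765, 0.0698]
tcp_rot: [[-0.926, -0.376, 0.003], [-0.376, 0.926, -0.002], [-0.002, -0.003, -1.0]]
wrist_force: [-2.5, -1.5, 10.2]
width: 0.198
finger_force: 33.3
```

```bash
python3 -m crank '[[0.016,-0.0021,0.0093,0,0],[0.016,-0.0028,0.0092,0,0],[0.016,-0.0036,0.0089,0,0],[0.016,0,0,0,0],[0.016,0,0,0,0]]'
python3 - <<'E'
from bar import *
import cv2
s=telemetry.sense();print(s['tool_pos'],s['wrist_force'])
A=np.array([[.5065,-.1292],[.5008,-.1212],[.4815,-.0765],s['tool_pos'][:2]])
from scipy.optimize import least_squares as L
print('C fit',L(lambda c:np.hypot(*(A-c).T)-.12,[.6,-.05]).x)
for i in range(3):
  for n in ('top','scene'):
    p=imaging.grab_frame(n)
    for k,z in dict(mark_tip=.036,pointer_tip=.038,swivel_centre=.012).items():
        for r in imaging.landmark_of(p,k)[:1]: print(n,k,round(r['conf'],2),r['centre'],atz(p,r['centre'],z))
    if i==0: save(p,n+'7')
a=cv2.imread('pics/top7.png')[150:230,290:390];b=cv2.imread('pics/scene7.png')[190:270,250:350]
cv2.imwrite('pics/c7.png',np.hstack([cv2.resize(x,(400,320),interpolation=cv2.INTER_CUBIC) for x in (a,b)]))
E
```

```text
time_s: 11.2
tool_pos: [0.4794, -0.0481, 0.0696]
tcp_rot: [[-0.926, -0.376, 0.003], [-0.376, 0.926, -0.001], [-0.003, -0.002, -1.0]]
wrist_force: [-1.3, -0.0, 8.4]
width: 0.206
finger_force: 31.8
[ 0.4794 -0.0481  0.0696] [-1.3395 -0.0367  8.3779]
C fit [ 0.5993 -0.0529]
top mark_tip 0.59 [345.8, 171.1] [ 0.7067 -0.0617  0.036 ]
top pointer_tip 0.59 [343.7, 174.0] [ 0.6979 -0.0554  0.038 ]
top swivel_centre 0.83 [342.6, 208.5] [ 0.6032 -0.0507  0.012 ]
scene mark_tip 0.37 [293.4, 242.2] [ 0.6937 -0.0681  0.036 ]
scene pointer_tip 0.56 [295.0, 240.8] [ 0.6886 -0.0639  0.038 ]
scene swivel_centre 0.61 [303.8, 225.0] [ 0.5859 -0.0563  0.012 ]
top mark_tip 0.45 [347.1, 175.0] [ 0.6953 -0.0651  0.036 ]
top pointer_tip 0.6 [343.4, 173.3] [ 0.7    -0.0546  0.038 ]
top swivel_centre 0.91 [343.7, 205.3] [ 0.6124 -0.0541  0.012 ]
scene mark_tip 0.44 [294.3, 244.0] [ 0.701  -0.0636  0.036 ]
scene pointer_tip 0.8 [294.7, 240.7] [ 0.6883 -0.065   0.038 ]
scene swivel_centre 0.66 [306.0, 225.1] [ 0.585  -0.0489  0.012 ]
top pointer_tip 0.62 [347.2, 176.8] [ 0.6896 -0.0651  0.038 ]
top swivel_centre 0.85 [341.4, 206.3] [ 0.6096 -0.0474  0.012 ]
scene mark_tip 0.57 [296.6, 241.2] [ 0.6876 -0.059   0.036 ]
scene swivel_centre 0.78 [304.0, 228.2] [ 0.6009 -0.0526  0.012 ]
```

View pics/c7.png

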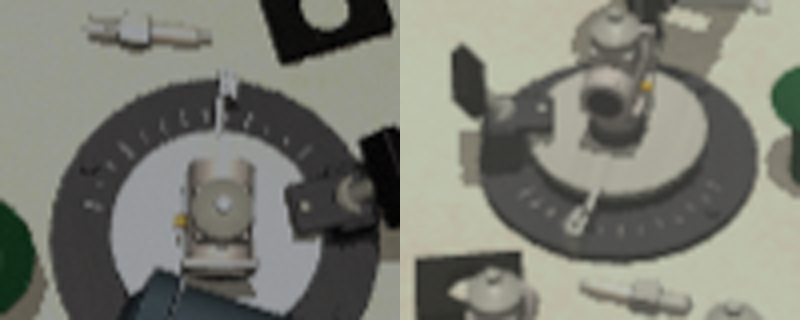

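The pictures show the pointer nearly against the block's rib: top crop (218,130) vs (228,85). I'll release and look from close above to measure the offset properly.

```bash
python3 -m crank '[[0.03,0,0,0,0],[0.045,0,0,0,0],[0.045,0,0,0,0],[0.045,0,0,-0.035,0],[0.045,0,0,-0.04,0],[0.045,0,0,-0.04,0],[0.045,0,0,-0.03,7],[0.045,0,0,0,7],[0.045,0,0,0,7],[0.045,0,0,0,7],[0.045,0,0,0,7],[0.045,0,0,0,7]]' && python3 -m crank '[[0.045,0,0,0,7],[0.045,0,0,0,7],[0.045,0,0,0,7],[0.045,0,0,0,7],[0.045,0,0,0,7],[0.045,0,0,0,7],[0.045,0,0,0,7],[0.045,0,0,0,7],[0.045,0,0,0,7]]' && python3 -m crank '[[0.045,-0.0132,0.0355,0,0],[0.045,-0.0132,0.0355,0,0],[0.045,-0.0132,0.0355,0,0],[0.045,-0.0132,0.0355,0,0],[0.045,-0.0132,0.0355,0,0],[0.045,-0.0132,0.0355,0,0],[0.045,0,0,0.02,0],[0.045,0,0,0,0],[0.045,0,0,0,0]]'
python3 - <<'E'
from bar import *
p=imaging.grab_frame('wrist');save(p,'w8');print(telemetry.sense()['tool_pos'])
for k,z in dict(mark_tip=.036,pointer_tip=.038,swivel_centre=.012,handle_grip=.078,knob_grip=.1).items():
    for r in imaging.landmark_of(p,k)[:2]: print(k,round(r['conf'],2),r['centre'],atz(p,r['centre'],z))
t=proj(p,[.697,-.06,.037]);print(t);u,v=(t-[50,45]).astype(int)
u=max(u,0);v=max(v,0)
cv2.imwrite('pics/c8.png',cv2.resize(p['frame'][v:v+90,u:u+100,::-1],(660,594),interpolation=cv2.INTER_CUBIC));print(u,v)
np.savez('p8.npz',**{k:np.array(p[k]) for k in ('fx','fy','cx','cy','k1','view','frame','range_z')})
E
```

```text
time_s: 13.4
tool_pos: [0.4777, -0.0479, 0.212]
tcp_rot: [[-0.938, 0.346, -0.001], [0.346, 0.938, 0.0], [0.001, -0.0, -1.0]]
wrist_force: [-0.6, -0.7, -0.2]
width: 0.527
finger_force: 0.0
time_s: 14.15
tool_pos: [0.4777, -0.0479, 0.2119]
tcp_rot: [[-0.117, 0.993, -0.001], [0.993, 0.117, 0.0], [0.0, -0.001, -1.0]]
wrist_force: [0.2, -0.5, -0.1]
width: 0.526
finger_force: 0.0
time_s: 14.9
tool_pos: [0.6978, -0.0999, 0.1897]
tcp_rot: [[-0.123, 0.992, -0.005], [0.992, 0.123, 0.002], [0.002, -0.005, -1.0]]
wrist_force: [0.6, 0.2, -0.2]
width: 0.526
finger_force: 0.0
[ 0.6981 -0.0999  0.1914]
mark_tip 0.77 [322.7, 156.2] [ 0.6952 -0.0647  0.036 ]
pointer_tip 0.81 [319.3, 149.5] [ 0.6909 -0.0581  0.038 ]
pointer_tip 0.62 [323.5, 155.1] [ 0.6959 -0.0632  0.038 ]
handle_grip 0.87 [73.8, 112.9] [ 0.4764 -0.0475  0.078 ]
knob_grip 0.78 [234.4, 271.3] [ 0.6265 -0.1703  0.1   ]
knob_grip 0.69 [382.0, 98.2] [ 0.7331 -0.0059  0.1   ]
[325.0038 151.954 ]
275 106
```

View pics/c8.png

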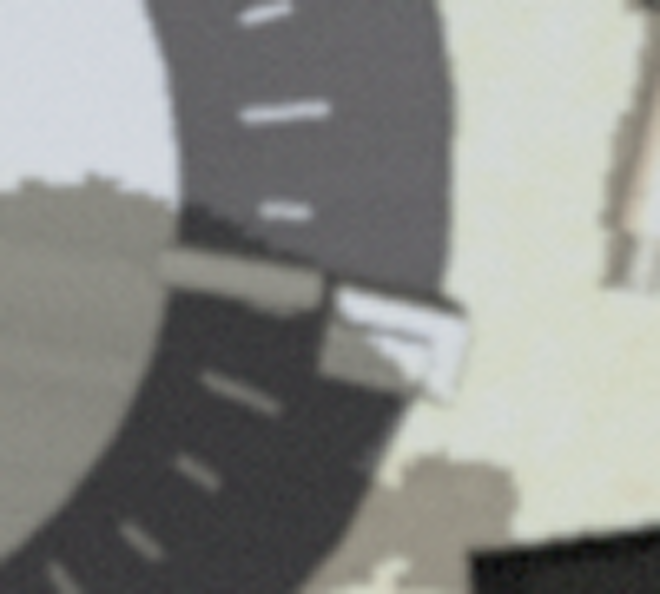

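```bash
python3 -m crank '[[0.02,-0.03,0.01,0.02,0],[0.02,0,0,0.04,0],[0.02,0,0,0.02,0],[0.02,0,0,0,0],[0.02,0,0,0,0],[0.02,0,0,0,0]]'
python3 - <<'E'
from bar import *
F=[];L={}
for i in range(6):
    p=imaging.grab_frame('wrist');F.append(p['frame'].astype(float))
    for k,z in dict(mark_tip=.036,pointer_tip=.038).items():
        for r in imaging.landmark_of(p,k)[:1]: L.setdefault(k,[]).append(atz(p,r['centre'],z)-[.5993,-.0529,0])
for k,v in L.items():
    v=np.array(v);print(k,v.mean(0),np.degrees(np.arctan2(v[:,1],v[:,0])))
f=np.mean(F,0)
# rectify: render ortho plane z=.037, 0.1 mm/px in polar: rows azimuth, cols radius
C=np.array([.5993,-.0529]);rr=np.linspace(.07,.13,600);aa=np.radians(np.linspace(8,-20,560))
M=np.array([[proj(p,[C[0]+r*np.cos(a),C[1]+r*np.sin(a),.037]) for r in rr[::4]] for a in aa[::4]]).astype(np.float32)
M=cv2.resize(M,(600,560))
o=cv2.remap(f.astype(np.uint8)[:,:,::-1].copy(),M[...,0],M[...,1],cv2.INTER_CUBIC)
o=cv2.convertScaleAbs(o,alpha=1.2)
for d in range(0,28,4): cv2.putText(o,str(8-d),(2,d*20+5),0,.4,(0,0,255),1); o[d*20,0:12]=(0,0,255)
cv2.imwrite('pics/c9.png',o)
cl,ok=cloud(p)
q=cl[ok]; d=q[:,:2]-C; r=np.hypot(*d.T);a=np.degrees(np.arctan2(d[:,1],d[:,0]))
for lo in np.arange(-14,2,1.):
    m=(r>.1)&(r<.118)&(a>=lo)&(a<lo+1)&(q[:,2]<.06); m2=(r>.08)&(r<.095)&(a>=lo)&(a<lo+1)&(q[:,2]<.06)
    print(lo,np.round(np.percentile(q[m,2],[20,50,80]),4) if m.any() else 0,np.round(np.percentile(q[m2,2],[20,50,80]),4) if m2.any() else 0)
E
```

```text
time_s: 15.7
tool_pos: [0.7141, -0.1291, 0.1149]
tcp_rot: [[-0.124, 0.992, 0.003], [0.992, 0.124, -0.001], [-0.002, 0.003, -1.0]]
wrist_force: [1.1, 0.1, 0.6]
width: 0.235
finger_force: 0.0
mark_tip [ 0.0969 -0.0099  0.036 ] [-5.6283 -5.6406 -5.8168 -5.7109 -6.0212 -6.3021]
pointer_tip [ 0.0933 -0.0047  0.038 ] [-2.1521 -3.5557 -3.8025 -1.9584 -3.4817 -2.484 ]
-14.0 [0.0122 0.0126 0.0131] [0.0122 0.0127 0.0131]
-13.0 [0.0118 0.0123 0.0131] [0.0117 0.0125 0.013 ]
-12.0 [0.012  0.0124 0.0133] [0.0122 0.0127 0.0131]
-11.0 [0.0351 0.0356 0.0366] [0.012  0.0126 0.0132]
-10.0 [0.0359 0.0364 0.037 ] [0.0119 0.0123 0.0129]
-9.0 [0.0361 0.0366 0.0372] [0.012  0.0124 0.013 ]
-8.0 [0.0376 0.0432 0.0438] [0.0123 0.0128 0.0135]
-7.0 [0.0383 0.0433 0.0439] [0.0121 0.0126 0.0131]
-6.0 [0.0369 0.0427 0.0438] [0.0124 0.0125 0.0133]
-5.0 [0.0362 0.0367 0.0371] [0.0404 0.0408 0.0415]
-4.0 [0.0357 0.0364 0.037 ] [0.0402 0.0409 0.0415]
-3.0 [0.0124 0.0134 0.0324] [0.0404 0.0408 0.0417]
-2.0 [0.0118 0.0123 0.0131] [0.0396 0.0407 0.0413]
-1.0 [0.0118 0.0123 0.0131] [0.0119 0.0125 0.0138]
0.0 [0.0115 0.0123 0.013 ] [0.012  0.0126 0.0129]
1.0 [0.0119 0.0127 0.0132] [0.0122 0.0126 0.0133]
```

View pics/c9.png

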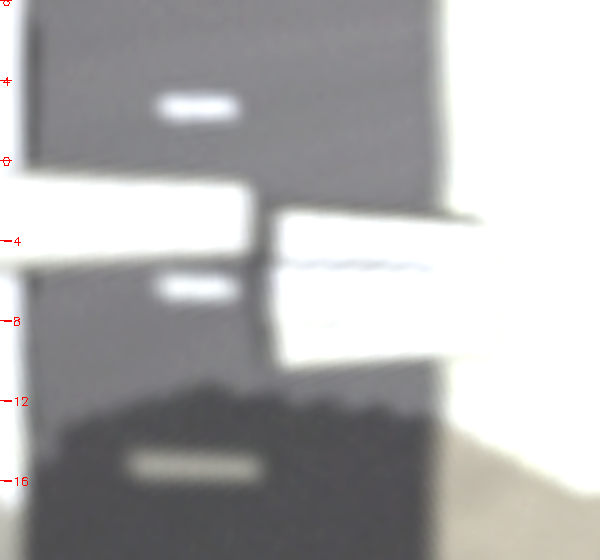

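Depth separates them cleanly: rib (43 mm high) at about -6.7°, pointer tongue (41 mm) at about -3°. I'll compute both centrelines precisely.

```bash
cat > m.py <<'E'
from bar import *
C=np.array([.5993,-.0529])
def band(q,zl,zh,rl,rh):
    d=q[:,:2]-C;r=np.hypot(*d.T);a=np.degrees(np.arctan2(d[:,1],d[:,0]))
    m=(r>rl)&(r<rh)&(q[:,2]>zl)&(q[:,2]<zh)&(abs(a+5)<14);return (np.percentile(a[m],2)+np.percentile(a[m],98))/2,a[m].mean(),np.ptp(np.percentile(a[m],[2,98])),m.sum(),d[m].mean(0)
def meas():
  O=[]
  for i in range(4):
    p=imaging.grab_frame('wrist');cl,ok=cloud(p);q=cl[ok]
    P=band(q,.036,.046,.078,.094);R=band(q,.0405,.046,.1,.118);B=band(q,.033,.0395,.1,.118)
    O.append([P[0],P[1],P[2],R[0],R[1],R[2],B[0],P[3],R[3]])
  print('P mid,mean,w | R mid,mean,w | block mid');print(np.array(O));print(P[4],R[4])
if __name__=='__main__': meas()
E
python3 m.py
```

```text
P mid,mean,w | R mid,mean,w | block mid
[[ -2.8689  -2.8429   3.9387  -6.4713  -6.4563   2.6044  -6.4444 197.
  144.    ]
 [ -2.8505  -2.8372   3.9115  -6.4693  -6.4471   2.6091  -6.4651 200.
  145.    ]
 [ -2.8333  -2.8445   3.9237  -6.4684  -6.4575   2.5849  -6.4588 198.
  144.    ]
 [ -2.8508  -2.8318   3.904   -6.4652  -6.4646   2.5847  -6.442  196.
  143.    ]]
[ 0.0859 -0.0042] [ 0.1063 -0.012 ]
```

```bash
python3 -m crank '[[0.045,0,0,-0.04,0],[0.045,0,0,-0.04,0],[0.045,0,0,-0.02,0],[0.045,0.0156,-0.0318,0,0],[0.045,0.0156,-0.0318,0,0],[0.045,0.0156,-0.0318,0,0],[0.045,0.0156,-0.0318,0,0],[0.045,0.0156,-0.0318,0,0],[0.045,0.0156,-0.0318,0,0],[0.045,0.0156,-0.0318,0,0]]' && python3 -m crank '[[0.045,0,0,0,-7],[0.045,0,0,0,-7],[0.045,0,0,0,-7],[0.045,0,0,0,-7],[0.045,0,0,0,-7],[0.045,0,0,0,-7],[0.045,0,0,0,-7],[0.045,0,0,0,-7],[0.045,0,0,0,-7],[0.045,0,0,0,-7],[0.045,0,0,0,-7],[0.045,0,0,0,0]]'
```

```text
time_s: 17.63
tool_pos: [0.4769, -0.0475, 0.2122]
tcp_rot: [[-0.123, 0.992, 0.0], [0.992, 0.123, -0.0], [-0.0, 0.0, -1.0]]
wrist_force: [-0.7, 1.0, 2.0]
width: 0.53
finger_force: 0.0
time_s: 18.63
tool_pos: [0.4785, -0.048, 0.2125]
tcp_rot: [[-0.995, 0.101, 0.0], [0.101, 0.995, -0.0], [-0.0, -0.0, -1.0]]
wrist_force: [0.5, 0.2, 0.2]
width: 0.527
finger_force: 0.0
```

```bash
python3 -m crank '[[0.045,0,0,0.04,0],[0.045,0,0,0.04,0],[0.045,0,0,0.04,0],[0.045,0,0,0.022,0],[0.045,0,0,0,0],[0.016,0,0,0,0],[0.016,0,0,0,0],[0.016,0,0,0,0],[0.016,0,0,0,0],[0.016,0,0,0,0]]' 30 && python3 -m crank '[[0.016,0,0.0025,0,0],[0.016,0,0.0025,0,0],[0.016,0,0.0025,0,0],[0.016,0,0,0,0],[0.016,0,0,0,0],[0.016,0,0,0,0]]'
```

```text
time_s: 19.47
tool_pos: [0.4803, -0.0487, 0.0726]
tcp_rot: [[-0.995, 0.103, 0.004], [0.103, 0.995, -0.002], [-0.004, -0.001, -1.0]]
wrist_force: [-1.0, -1.0, 7.0]
width: 0.202
finger_force: 30.2
time_s: 19.97
tool_pos: [0.4805, -0.0413, 0.0725]
tcp_rot: [[-0.995, 0.104, 0.002], [0.104, 0.995, -0.002], [-0.002, -0.001, -1.0]]
wrist_force: [-3.9, -1.3, 8.3]
width: 0.202
finger_force: 30.5
```

```bash
python3 -m crank '[[0.03,0,0,0,0],[0.045,0,0,0,0],[0.045,0,0,0,0],[0.045,0,0,-0.035,0],[0.045,0,0,-0.04,0],[0.045,0,0,-0.04,0],[0.03,0,0,-0.028,7],[0.03,0,0,0,7],[0.03,0,0,0,7],[0.03,0,0,0,7],[0.03,0,0,0,7],[0.03,0,0,0,7]]' && python3 -m crank '[[0.03,0,0,0,7],[0.03,0,0,0,7],[0.03,0,0,0,7],[0.03,0,0,0,7],[0.03,0,0,0,7],[0.03,0,0,0,0]]' && python3 -m crank '[[0.02,-0.0166,0.0315,0,0],[0.02,-0.0166,0.0315,0,0],[0.02,-0.0166,0.0315,0,0],[0.02,-0.0166,0.0315,0,0],[0.02,-0.0166,0.0315,0,0],[0.02,-0.0166,0.0315,0,0],[0.02,-0.0166,0.0315,0,0],[0.02,0,0,0.04,0],[0.02,0,0,0.04,0],[0.02,0,0,0.016,0],[0.02,0,0,0,0],[0.02,0,0,0,0]]'; python3 m.py
python3 - <<'E'
from bar import *
p=imaging.grab_frame('wrist');cl,ok=cloud(p);q=cl[ok];s=telemetry.sense();print(s['time_s'],s['wrist_force'])
# pointer line direction vs rib line
d=q[:,:2]-[.5993,-.0529];r=np.hypot(*d.T);a=np.degrees(np.arctan2(d[:,1],d[:,0]))
m=(abs(a+6.5)<5)&(q[:,2]>.0365)&(q[:,2]<.046)&(r>.079)&(r<.095)
print(cv2.fitLine(d[m].astype(np.float32),cv2.DIST_L2,0,1e-4,1e-4).ravel())
c=barpts(p,np.array([.625,-.167,.1]),.05);c=c[c[:,2]<.135];print(len(c),fit(c,np.radians(-79.5))[:2])
E
```

```text
time_s: 20.97
tool_pos: [0.4792, -0.0404, 0.2132]
tcp_rot: [[-0.666, 0.746, -0.0], [0.746, 0.666, 0.0], [0.0, 0.0, -1.0]]
wrist_force: [0.4, -0.2, -0.2]
width: 0.35
finger_force: 0.0
time_s: 21.47
tool_pos: [0.4791, -0.0404, 0.2131]
tcp_rot: [[-0.122, 0.993, -0.0], [0.993, 0.122, 0.0], [0.0, -0.0, -1.0]]
wrist_force: [-0.6, 0.6, 0.7]
width: 0.348
finger_force: 0.0
time_s: 22.47
tool_pos: [0.7119, -0.1283, 0.1167]
tcp_rot: [[-0.125, 0.992, -0.002], [0.992, 0.125, 0.001], [0.001, -0.002, -1.0]]
wrist_force: [0.2, -0.1, 1.3]
width: 0.229
finger_force: 0.0
P mid,mean,w | R mid,mean,w | block mid
[[ -6.5046  -6.4456   3.9095  -6.4628  -6.4444   2.5928  -6.4722 189.
  138.    ]
 [ -6.489   -6.4636   3.929   -6.4982  -6.4681   2.6489  -6.4321 186.
  136.    ]
 [ -6.4844  -6.4318   3.9939  -6.4546  -6.4621   2.5857  -6.4687 185.
  132.    ]
 [ -6.551   -6.4875   4.0127  -6.4764  -6.4513   2.6456  -6.4467 182.
  133.    ]]
[ 0.0854 -0.0097] [ 0.1063 -0.012 ]
22.7167 [0.5481 0.447  0.7515]
[ 0.9939 -0.1104  0.0863 -0.0098]
4059 (np.float32(-83.024254), ((170.7913818359375, 584.51953125), (13.341068267822266, 64.25969696044922), 6.6427083015441895))
```

Aligned within about 0.05°. Now back to the knob (bar at about 97°, tool y yaw ≈ 106°).

```bash
python3 -m crank '[[0.05,0,0,-0.04,0],[0.05,0,0,-0.04,0],[0.05,0,0,-0.01,0],[0.05,-0.0097,-0.0301,0,0],[0.05,-0.0097,-0.0301,0,0],[0.05,-0.0097,-0.0301,0,0],[0.05,0,0,0,-7.1],[0.05,0,0,0,-7.1],[0.05,0,0,0,-7.1],[0.05,0,0,0,-7.1],[0.05,0,0,0,-7.1],[0.05,0,0,0,-7.1]]' && python3 -m crank '[[0.05,0,0,0,-7.1],[0.05,0,0,0,-7.1],[0.05,0,0,0,-7.1],[0.05,0,0,0,-7.1],[0.05,0,0,0,-7.1],[0.05,0,0,0,-7.1],[0.05,0,0,0,-7.1],[0.05,0,0,0,-7.1],[0.05,0,0,0,0],[0.05,0,0,0,0]]'
```

```text
time_s: 23.72
tool_pos: [0.627, -0.169, 0.2092]
tcp_rot: [[-0.767, 0.642, 0.003], [0.642, 0.767, -0.001], [-0.003, 0.001, -1.0]]
wrist_force: [-0.1, 0.7, -1.0]
width: 0.582
finger_force: 0.0
time_s: 24.55
tool_pos: [0.6269, -0.1689, 0.2087]
tcp_rot: [[-0.96, -0.281, 0.002], [-0.281, 0.96, -0.001], [-0.002, -0.002, -1.0]]
wrist_force: [-0.2, 0.1, -0.4]
width: 0.583
finger_force: 0.0
```

```bash
python3 -m crank '[[0.05,0,0,0.04,0],[0.05,0,0,0.04,0],[0.05,0,0,0.03,0],[0.05,0,0,0.013,0],[0.05,0,0,0,0],[0.026,0,0,0,0],[0.026,0,0,0,0],[0.026,0,0,0,0],[0.026,0,0,0,0]]' 80 && python3 -m crank '[[0.026,0,0,0,5],[0.026,0,0,0,5],[0.026,0,0,0,5],[0.026,0,0,0,5],[0.025,0,0,0,5],[0.025,0,0,0,5],[0.024,0,0,0,5],[0.024,0,0,0,5],[0.023,0,0,0,0]]'; python3 -c "
from h import *;s=telemetry.sense();print(s['moment'])"
```

```text
time_s: 25.3
tool_pos: [0.6283, -0.1701, 0.0874]
tcp_rot: [[-0.959, -0.283, 0.005], [-0.283, 0.959, -0.002], [-0.004, -0.004, -1.0]]
wrist_force: [1.5, -4.1, 3.9]
width: 0.316
finger_force: 50.3
time_s: 26.05
tool_pos: [0.6313, -0.1745, 0.0906]
tcp_rot: [[-0.916, 0.401, 0.013], [0.401, 0.916, -0.012], [-0.017, -0.006, -1.0]]
wrist_force: [2.5, -16.1, 7.2]
width: 0.277
finger_force: 39.0
[-1.87130642 -0.70758906  0.23518203]
```

```bash
python3 -m crank '[[0.023,0,0,0,5],[0.022,0,0,0,5],[0.022,0,0,0,5],[0.021,0,0,0,5],[0.02,0,0,0,5],[0.02,0,0,0,5],[0.02,0,0,0,0]]' 80
python3 - <<'E'
from bar import *
s=telemetry.sense();print(s['moment']);p=imaging.grab_frame('wrist');save(p,'w10')
E
```

```text
time_s: 26.63
tool_pos: [0.6305, -0.1791, 0.0922]
tcp_rot: [[-0.594, 0.805, 0.011], [0.804, 0.594, -0.02], [-0.023, -0.003, -1.0]]
wrist_force: [-3.5, -26.8, 12.3]
width: 0.241
finger_force: 26.4
[-4.2423  0.7541  0.5015]
```

View pics/w10.png

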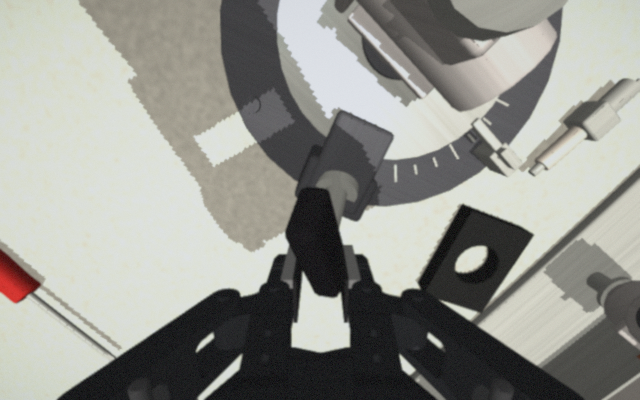

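The bar lags about 20° and the tool is pushed outward, so I'll open, measure the bar and regrasp.

```bash
python3 -m crank '[[0.045,0,0,0,0],[0.045,0,0,0,0],[0.05,0,0,-0.03,0],[0.05,0,0,-0.04,0],[0.05,0,0,0,0],[0.05,0,0,0,0]]'
python3 - <<'E'
from bar import *
s=telemetry.sense();print(s['tool_pos'],s['wrist_force'],s['joint_positions'])
for n in ('wrist','top'):
    p=imaging.grab_frame(n);c=barpts(p,np.array([.625,-.167,.10]),.05,.075);c=c[c[:,2]<.135]
    print(len(c),*(fit(c,np.radians(-79.5))[:2] if len(c)>5 else []))
E
```

```text
time_s: 27.18
tool_pos: [0.6285, -0.1687, 0.1583]
tcp_rot: [[-0.595, 0.804, 0.006], [0.804, 0.595, -0.002], [-0.006, 0.004, -1.0]]
wrist_force: [0.5, 0.1, -1.1]
width: 0.584
finger_force: 0.0
[ 0.6285 -0.1687  0.1583] [ 0.5057  0.0826 -1.069 ] [-25.0043  17.9312  92.4845   0.0379  69.1945 -61.5477]
2156 38.438496 ((170.92869567871094, 583.6168212890625), (62.347869873046875, 15.502507209777832), 35.70303726196289)
0
```

```bash
python3 -m crank '[[0.05,0,0,0,-5],[0.05,0,0,0,-5],[0.05,0,0,0.04,-6],[0.05,-0.001,-0.002,0.033,0],[0.05,0,0,0,0],[0.018,0,0,0,0],[0.018,0,0,0,0],[0.018,0,0,0,0],[0.018,0,0,0,0]]' 80 && python3 -m crank '[[0.018,0,0,0,5],[0.018,0,0,0,5],[0.018,0,0,0,5],[0.018,0,0,0,5],[0.018,0,0,0,5],[0.018,0,0,0,0]]'; python3 -c "
from h import *;s=telemetry.sense();print(s['moment'])"
```

```text
time_s: 28.03
tool_pos: [0.6257, -0.1714, 0.0824]
tcp_rot: [[-0.791, 0.612, -0.0], [0.612, 0.791, 0.001], [0.001, 0.001, -1.0]]
wrist_force: [-5.6, -4.5, -4.2]
width: 0.257
finger_force: 76.1
time_s: 28.53
tool_pos: [0.6263, -0.1741, 0.0836]
tcp_rot: [[-0.459, 0.889, 0.002], [0.889, 0.459, -0.006], [-0.006, -0.001, -1.0]]
wrist_force: [-5.2, -11.0, -3.6]
width: 0.214
finger_force: 30.3
[-1.18083143  0.21220792  0.10269598]
```

```bash
python3 -m crank '[[0.018,0,0,0,5],[0.018,0,0,0,5],[0.018,0,0,0,5],[0.018,0,0,0,0]]' 100; python3 -c "
from h import *;s=telemetry.sense();print(s['moment'])";  python3 -m crank '[[0.018,0,0,0,5],[0.018,0,0,0,5],[0.018,0,0,0,5],[0.018,0,0,0,0]]' 100; python3 -c "
from h import *;s=telemetry.sense();print(s['moment'])"
```

```text
time_s: 28.87
tool_pos: [0.6263, -0.1756, 0.0847]
tcp_rot: [[-0.214, 0.977, 0.001], [0.977, 0.214, -0.009], [-0.009, -0.001, -1.0]]
wrist_force: [-7.7, -14.2, 0.9]
width: 0.214
finger_force: 14.3
[-1.7945105   0.90059674  0.31991309]
time_s: 29.2
tool_pos: [0.6256, -0.1752, 0.0846]
tcp_rot: [[0.043, 0.999, -0.002], [0.999, -0.043, -0.008], [-0.008, -0.001, -1.0]]
wrist_force: [-7.9, -11.9, 2.8]
width: 0.213
finger_force: 41.1
[-1.8101724   1.7769417   0.82018723]
```

```bash
for i in 1; do python3 -m crank '[[0.018,0,0,0,5],[0.018,0,0,0,5],[0.018,0,0,0,0]]' 120; python3 -c "
from h import *;s=telemetry.sense();print(s['moment'])"; python3 -m crank '[[0.018,0,0,0,5],[0.018,0,0,0,5],[0.018,0,0,0,0]]' 120
python3 - <<'E'
from bar import *
s=telemetry.sense();print(s['moment'])
p=imaging.grab_frame('wrist');save(p,'w11');c=barpts(p,np.array([.625,-.167,.10]),.035,.085);c=c[c[:,2]<.135]
print(len(c),*(fit(c,np.radians(-79.5))[:2] if len(c)>5 else []))
E
done
```

```text
time_s: 29.45
tool_pos: [0.6248, -0.1756, 0.0852]
tcp_rot: [[0.213, 0.977, -0.005], [0.977, -0.213, -0.01], [-0.01, -0.003, -1.0]]
wrist_force: [-9.9, -13.5, 6.5]
width: 0.212
finger_force: 78.1
[-1.84720425  3.08771997  1.5293012 ]
time_s: 29.7
tool_pos: [0.6241, -0.1763, 0.0862]
tcp_rot: [[0.378, 0.926, -0.008], [0.926, -0.378, -0.011], [-0.013, -0.003, -1.0]]
wrist_force: [-15.8, -15.0, 12.9]
width: 0.218
finger_force: 114.3
[-2.064   4.3013  1.729 ]
5208 -21.506603 ((170.7239990234375, 586.230224609375), (59.45649337768555, 39.10900115966797), 2.0633349418640137)
```

```bash
python3 -m crank '[[0.045,0,0,0,0],[0.045,0,0,0,0],[0.05,0,0,-0.03,0],[0.05,0,0,-0.04,0],[0.05,0,0,0,0],[0.05,0,0,0,0]]'
cat > k.py <<'E'
from bar import *
s=telemetry.sense();print(s['time_s'],s['tool_pos'],s['wrist_force'],s['joint_positions'])
p=imaging.grab_frame('wrist');c=barpts(p,np.array([.625,-.167,.10]),.05,.075);c=c[c[:,2]<.135]
print(len(c),fit(c,np.radians(-79.5))[:2])
E
python3 k.py
```

```text
time_s: 30.25
tool_pos: [0.6292, -0.1718, 0.1572]
tcp_rot: [[0.383, 0.924, 0.01], [0.924, -0.383, -0.004], [-0.0, 0.01, -1.0]]
wrist_force: [-0.5, -0.0, -0.6]
width: 0.586
finger_force: 0.0
30.25 [ 0.6292 -0.1718  0.1572] [-0.4987 -0.041  -0.6431] [-25.2254  18.0665  92.4381   0.027   68.8973  -2.7367]
1776 (np.float32(-23.463726), ((171.04159545898438, 584.5045166015625), (16.243417739868164, 61.40359878540039), 67.5729751586914))
```

```bash
python3 -m crank '[[0.05,0,0,0,-6],[0.05,-0.002,-0.004,0.04,0],[0.05,0,0,0.033,0],[0.05,0,0,0,0],[0.016,0,0,0,0],[0.016,0,0,0,0],[0.016,0,0,0,0],[0.016,0,0,0,0]]' 120 && python3 -m crank '[[0.016,0,0,0,5],[0.016,0,0,0,5],[0.016,0,0,0,0]]'; python3 -c "
from h import *;s=telemetry.sense();print(s['moment'])"; python3 -m crank '[[0.016,0,0,0,5],[0.016,0,0,0,5],[0.016,0,0,0,0]]'; python3 -c "
from h import *;s=telemetry.sense();print(s['moment'])"; python3 -m crank '[[0.016,0,0,0,5],[0.016,0,0,0,5],[0.016,0,0,0,0]]'; python3 -c "
from h import *;s=telemetry.sense();print(s['moment'])"
```

```text
time_s: 30.97
tool_pos: [0.6245, -0.1726, 0.0806]
tcp_rot: [[0.28, 0.96, 0.007], [0.96, -0.28, -0.003], [-0.002, 0.007, -1.0]]
wrist_force: [15.7, -3.7, -10.5]
width: 0.221
finger_force: 117.1
time_s: 31.22
tool_pos: [0.6245, -0.1715, 0.0803]
tcp_rot: [[0.441, 0.898, 0.005], [0.898, -0.441, -0.003], [-0.0, 0.006, -1.0]]
wrist_force: [17.9, -1.7, -10.4]
width: 0.225
finger_force: 185.4
[0.39049156 0.46616914 2.02190274]
time_s: 31.47
tool_pos: [0.6238, -0.1716, 0.0803]
tcp_rot: [[0.582, 0.813, 0.001], [0.813, -0.582, -0.006], [-0.004, 0.004, -1.0]]
wrist_force: [25.7, -2.1, -10.4]
width: 0.222
finger_force: 247.9
[0.47080063 2.29657455 4.63957634]
time_s: 31.72
tool_pos: [0.6193, -0.1778, 0.0825]
tcp_rot: [[0.72, 0.694, -0.01], [0.694, -0.72, -0.012], [-0.015, 0.002, -1.0]]
wrist_force: [5.8, 7.8, 14.4]
width: 0.227
finger_force: 236.7
[0.89161373 3.21548274 1.51158829]
```

```bash
python3 -m crank '[[0.045,0,0,0,0],[0.05,0,0,0,0],[0.05,0,0,0,0],[0.05,0,0,-0.03,0],[0.05,0,0,-0.04,0],[0.05,0,0,0,0],[0.05,0,0,0,0]]'; python3 k.py
```

```text
time_s: 32.3
tool_pos: [0.6247, -0.1724, 0.1537]
tcp_rot: [[0.725, 0.689, 0.009], [0.689, -0.725, -0.004], [0.004, 0.009, -1.0]]
wrist_force: [-0.3, -0.2, -0.3]
width: 0.587
finger_force: 0.0
32.3 [ 0.6247 -0.1724  0.1537] [-0.2915 -0.1731 -0.3072] [-25.4415  17.7874  93.179    0.0223  68.4749  21.0227]
2404 (np.float32(-52.02987), ((171.5897216796875, 584.586181640625), (14.862089157104492, 62.44049835205078), 42.088809967041016))
```

```bash
python3 -m crank '[[0.05,0,0,0,-2],[0.05,0,-0.004,0.04,0],[0.05,0,0,0.032,0],[0.05,0,0,0,0],[0.02,0,0,0,0],[0.02,0,0,0,0],[0.02,0,0,0,0],[0.02,0,0,0,0]]' 120 && python3 -m crank '[[0.02,0,0,0,5],[0.02,0,0,0,5],[0.02,0,0,0,0]]'; python3 -c "
from h import *;s=telemetry.sense();print(s['moment'])"; python3 -m crank '[[0.02,0,0,0,5],[0.02,0,0,0,5],[0.02,0,0,0,0]]'; python3 -c "
from h import *;s=telemetry.sense();print(s['moment'])"
```

```text
time_s: 33.02
tool_pos: [0.6217, -0.1739, 0.0776]
tcp_rot: [[0.696, 0.718, 0.007], [0.718, -0.696, -0.011], [-0.003, 0.012, -1.0]]
wrist_force: [18.3, -25.6, -21.0]
width: 0.277
finger_force: 131.7
time_s: 33.27
tool_pos: [0.619, -0.1754, 0.0793]
tcp_rot: [[0.813, 0.583, -0.001], [0.583, -0.813, -0.011], [-0.008, 0.008, -1.0]]
wrist_force: [0.6, -25.6, -0.8]
width: 0.277
finger_force: 158.8
[-1.57878405  1.96083011  1.5120081 ]
time_s: 33.52
tool_pos: [0.6168, -0.1755, 0.0804]
tcp_rot: [[0.901, 0.433, -0.008], [0.433, -0.901, -0.011], [-0.012, 0.006, -1.0]]
wrist_force: [-15.0, -24.1, 12.1]
width: 0.279
finger_force: 170.1
[-1.78636915  3.85870889  1.54737874]
```

```bash
python3 -m crank '[[0.045,0,0,0,0],[0.05,0,0,0,0],[0.05,0,0,0,0],[0.05,0,0,-0.03,0],[0.05,0,0,-0.04,0],[0.05,0,0,0,0],[0.05,0,0,0,0]]'; python3 k.py
```

```text
time_s: 34.1
tool_pos: [0.6212, -0.1692, 0.1507]
tcp_rot: [[0.902, 0.431, 0.007], [0.431, -0.902, -0.003], [0.005, 0.006, -1.0]]
wrist_force: [-0.5, 0.4, 0.1]
width: 0.582
finger_force: 0.0
34.1 [ 0.6212 -0.1692  0.1507] [-0.5021  0.435   0.097 ] [-25.3147  17.5295  93.8396   0.0207  68.1993  39.1387]
2859 (np.float32(-69.632835), ((172.10401916503906, 584.8012084960938), (15.766630172729492, 63.42091751098633), 21.403520584106445))
```

```bash
python3 -m crank '[[0.05,0,0,0,-2],[0.05,0,-0.004,0.04,0],[0.05,0,0,0.03,0],[0.05,0,0,0,0],[0.022,0,0,0,0],[0.022,0,0,0,0],[0.022,0,0,0,0],[0.022,0,0,0,0]]' 120 && python3 -m crank '[[0.022,0,0,0,5],[0.022,0,0,0,5],[0.022,0,0,0,5],[0.022,0,0,0,5],[0.022,0,0,0,0]]'; python3 -c "
from h import *;s=telemetry.sense();print(s['moment'])"; python3 -m crank '[[0.045,0,0,0,0],[0.05,0,0,0,0],[0.05,0,0,0,0],[0.05,0,0,-0.03,0],[0.05,0,0,-0.04,0],[0.05,0,0,0,0],[0.05,0,0,0,0]]'; python3 k.py
```

```text
time_s: 34.82
tool_pos: [0.6184, -0.1713, 0.0741]
tcp_rot: [[0.887, 0.462, 0.005], [0.462, -0.887, -0.009], [0.001, 0.01, -1.0]]
wrist_force: [19.8, -30.7, -19.8]
width: 0.354
finger_force: 107.8
time_s: 35.23
tool_pos: [0.6218, -0.1717, 0.0798]
tcp_rot: [[0.99, 0.14, 0.011], [0.14, -0.99, -0.012], [0.01, 0.014, -1.0]]
wrist_force: [14.6, -27.6, 0.5]
width: 0.328
finger_force: 229.6
[ 0.48499181 -1.35939077  4.45262989]
time_s: 35.82
tool_pos: [0.6181, -0.1656, 0.1484]
tcp_rot: [[0.991, 0.131, 0.003], [0.131, -0.991, -0.001], [0.003, 0.002, -1.0]]
wrist_force: [-0.1, 0.2, -0.3]
width: 0.586
finger_force: 0.0
35.8167 [ 0.6181 -0.1656  0.1484] [-0.0561  0.1987 -0.2571] [-25.1384  17.3121  94.3764   0.0149  68.1031  57.357 ]
2796 (np.float32(-71.4312), ((172.2744140625, 584.6746826171875), (15.205452919006348, 63.15403747558594), 22.080162048339844))
```

Bar at the hard stop (moment rose to 4.5 N m with no further turn). Final check of the alignment.

```bash
python3 -m crank '[[0.03,0,0,-0.04,0],[0.03,0,0,-0.02,-5],[0.03,0,0,0,-7],[0.03,0,0,0,-7],[0.03,0,0,0,-7],[0.03,0,0,0,-7],[0.03,0,0,0,-7],[0.03,0,0,0,-7],[0.03,0,0,0,-7],[0.03,0,0,0,-7],[0.03,0,0,0,-7],[0.03,0,0,0,-7]]' && python3 -m crank '[[0.03,0,0,0,-7],[0.03,0,0,0,-7],[0.02,0.0083,0.0333,0,0],[0.02,0.0083,0.0333,0,0],[0.02,0.0083,0.0333,0,0],[0.02,0,0,0.04,0],[0.02,0,0,0.04,0],[0.02,0,0,0.011,0],[0.02,0,0,0,0],[0.02,0,0,0,0]]'; python3 m.py
```

```text
time_s: 36.87
tool_pos: [0.6155, -0.1643, 0.2031]
tcp_rot: [[0.124, 0.992, -0.005], [0.992, -0.124, 0.002], [0.002, -0.005, -1.0]]
wrist_force: [0.1, -0.7, 0.5]
width: 0.353
finger_force: 0.0
time_s: 37.7
tool_pos: [0.7124, -0.129, 0.114]
tcp_rot: [[-0.113, 0.994, -0.003], [0.994, 0.113, 0.001], [0.001, -0.003, -1.0]]
wrist_force: [-0.2, 0.6, 1.1]
width: 0.237
finger_force: 0.0
P mid,mean,w | R mid,mean,w | block mid
[[ -6.5483  -6.5138   3.9796  -6.4748  -6.4751   2.6266  -6.455  192.
  142.    ]
 [ -6.5403  -6.4884   3.9567  -6.4959  -6.4631   2.6077  -6.4693 188.
  137.    ]
 [ -6.5765  -6.5125   3.961   -6.5132  -6.472    2.6433  -6.483  185.
  138.    ]
 [ -6.5349  -6.4918   3.8973  -6.4789  -6.4636   2.6259  -6.4522 189.
  136.    ]]
[ 0.0855 -0.0097] [ 0.1063 -0.012 ]
```

Still aligned and clamped. I'll lift clear and hand in.

```bash
python3 -m crank '[[0.03,0,0,-0.04,0],[0.03,0,0,-0.04,0],[0.03,0,0,0,0],[0.03,0,0,0,0]]' && python3 -c "
from bench import finish_job;print(finish_job())"
```

```text
time_s: 38.23
tool_pos: [0.7161, -0.1303, 0.2024]
tcp_rot: [[-0.113, 0.994, 0.011], [0.994, 0.113, -0.004], [-0.005, 0.01, -1.0]]
wrist_force: [0.4, 0.4, -0.7]
width: 0.348
finger_force: 0.0
the job is handed in; nothing more can be done
None
```

I backed off the knob, swung the head until its pointer lined up with the index block to within about 0.1°, tightened the knob to its hard stop, and handed the job in at about 38 s with the arm clear; I did not push on the handle to test the clamp.

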